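Send the cork under the sprung flap of the cork box

TASK

Put away the cork that lies in the channel on top of the cork box, without picking it up: press the box's thumb bar down with one fingertip to hold the sprung flap open, and meanwhile push the cork along the channel with the other fingertip until it drops through the hole under the flap. Then come away so that the flap springs fully shut, and leave everything else on the stand where it is.

Things in the scene. Friction and masses are not known exactly. Their poses are not given: they have to be found in the camera images.
- cork_box: Slim box for used corks, fixed to the stand: wooden ends, clear long sides, corks inside, steel deck. 204 mm long (x -102 to +102), y from -64 to +22 mm, deck top at z = 103 mm. Origin on the underside; x runs along the box away from the robot (the way the cork is pushed), y left, z up. Flap and thumb bar are one rigid piece on a hinge rod along x: flap on its right (-y), bar on its left (+y).
- channel (a point): On the channel's floor and centre line, at the near edge of the drop hole: 28, -30, 103 mm from the box's origin; axes as the box. The channel runs along x, open at its near end (x = -102 mm), 27 mm wide, walls 2.5 mm thick and 10 mm high. The hole goes on from this point for 57 mm, as wide as the channel; a cork whose middle passes this point tips in and drops.
- rod (a point): On the hinge rod's axis, midway along the box: 0, 0, 118 mm from the box's origin; axes as the box.
- flap_front (a point): Lower front edge of the flap, over the channel. The flap is a steel plate 64 mm long (x +25 to +89 mm of the box) and 49 mm wide from the rod; shut, it lies on the channel walls over the hole, and this edge 108 mm above the stand bars the cork. Open, it stands up to 50 mm above the rod, between rod and channel; nothing lies above it.
- flap (a joint): Angle of flap and thumb bar about the rod, rad: 0 = shut, 1.25 = wide open (stop). It grows as the bar goes down. A spring shuts it: 0.035 Nm at 0, 0.11 Nm at 1.1 rad (some 5 N on the bar 21 mm beside the rod). The cork passes freely from about 0.75 on.
- bar_edge (a point): Middle of the thumb bar's outer edge. Ribbed plate, x -94 to +6 mm of the box, 49 mm from rod to edge, 2.5 mm thick. At joint 0 it slopes up and outward at 0.70 rad (edge 36 mm left of the rod, 148 mm high). At joint 1.1 it slopes 0.40 rad down: 21 to 35 mm left of the rod its top is 111 to 105 mm high, so a fingertip there is level with one in the channel. Fingertips slide along it in x.
- cork: The loose wine cork in the channel, a cylinder of 24 mm diameter and 44 mm length, 10 to 17 g, lying along the channel (its own y axis is its length; it may roll a little). Origin on its skin, 12 mm below its middle when built.
- cork_mid (a point): Middle of that cork; 12 mm above the channel floor while it lies there.
- table_cork: Another such cork, lying on the stand (leave it). Origin on its skin.
- corkscrew: Folded waiter's corkscrew 20 x 112 x 15 mm lying on the stand (leave it). Origin under its middle.
- stopper: Pale bottle stopper standing on its head, 33 mm across, 48 mm high (leave it). Origin under its middle.
- wine_a: Wine bottle, 74 mm across, 299 mm high (leave it). Origin under its middle.
- wine_b: Wine bottle, 74 mm across, 299 mm high (leave it). Origin under its middle.
- jug: Copper jug with handle, 111 x 181 mm, 215 mm high (leave it). Origin under its middle.
- wine_glass: Wine glass, 80 mm across, 200 mm high (leave it). Origin under its middle.
- order_pad: Order pad 125 x 75 x 12 mm (leave it). Origin under its middle.
- plates: Stack of small plates, 153 mm across, 46 mm high (leave it). Origin under its middle.
There are look-alikes about, which are no part of the job. Leave any green, orange or purple look-alike of the cork alone.

How it is judged:
On the way, in this order (a step that is already met when the one before it is completed fails the run):
1. the flap is held open while the cork still lies in the channel before it (value of joint flap above 0.65 rad and x of cork_mid in the frame of cork_box below 0.015 m and z of cork_mid in the frame of cork_box above 0.105 m), for 0.2 s.
2. the cork goes under the flap while the flap is held open (value of joint flap above 0.6 rad and x of cork_mid in the frame of cork_box above 0.026 m), for 0.02 s.
At the end, for the whole second after the job is handed in: The cork lies at rest inside the box (its middle at least 18 mm below the deck), and the flap is shut to within 0.06 rad (z of cork_mid in the frame of cork_box between 0 and 0.085 m and x of cork_mid in the frame of cork_box between -0.095 and 0.095 m and y of cork_mid in the frame of cork_box between -0.062 and 0.02 m and linear speed of cork below 0.03 m/s and value of joint flap below 0.06 rad); the robot touches nothing.
It fails at once if the cork is lifted out of the channel (its middle more than 17 mm above where it lay) (z of cork_mid in the frame of cork_box above 0.132 m).
It fails at once if another thing on the stand is moved by more than 20 mm (distance of any of table_cork, corkscrew, stopper, wine_a, wine_b, jug, wine_glass, order_pad, plates from where it was at the start of the episode above 0.02 m).
It also fails if it takes over 38 s, if anything falls off the work surface, if the arm or the gripper's body presses on something with over 40 N, if the wrist force passes 120 N, or if a joint passes its speed limit or range.

ROBOT

A 6-joint arm with a two-finger parallel gripper is mounted at the origin on a cart in front of the work surface, level with it; the furniture and walls round the work are solid. World frame = base frame: x ahead of the robot, y to its left, z up, the work surface at z = 0. Lengths are in m, angles in rad, forces in N, time in s.
With the tool pointing down it reaches from about 0.325 to 0.9 m from the base axis. Payload 6.1 kg.
Tool frame: the origin (TCP) lies at the very end of the fingers, on their centre line; the grasp point (between the pads) lies 19 mm behind it; z points along the fingers, y is the line along which they close (so a half turn about z gives the same grasp; the last joint's range is limited). The gripper opens to 85 mm and grips with 20 to 120 N. Pads are 22 mm wide; open, the fingers measure 114 mm over their backs; the gripper's body (76 mm by 85 mm) begins 54 mm behind the grasp point. The pads swing forward as they close: fully open they stand 13 mm farther back than shut.
Start: joints at [1.009, 0.22, 1.526, -0, 1.395, -0.126], TCP at [0.264, 0.567, 0.231] pointing down, gripper open.
Joint ranges: [-2.98, 2.98], [-0.91, 2.08], [0.09, 2.57], [-1.24, 4.39], [0.2, 2.65], [-2.68, 2.68]. Speed limits (rad/s): [2.57, 2.57, 3.01, 3.14, 3.14, 3.14].

INTERFACE

Orientations are given as a unit quaternion [x, y, z, w].
In Python, from plant import env, vision gives the robot as it stands.
- The arm moves only by the tool step_arm, never from a script. Its argument "series" is text: rows parted by semicolons, each of 7 numbers parted by spaces: the shift along the world's x, y, z as a fraction of full scale, then the turn, a rotation vector about the world's x, y, z as a fraction of full scale, then the opening, from -1 (shut) to 1 (fully open). A call has 1 to 12 rows; each row is the pose to reach, as a shift and turn from the pose commanded when the call began, turning the shorter way round; what a row does not reach only later rows make up. Full scale, the value 1, is 250 mm for a shift and pi rad for a turn. A row lasts 1/10 s, in which the tool goes at most 50 mm and 8.59 degrees, less where a joint would pass 70% of its speed; a pose out of reach is approached as far as the arm can. A call with a number of a shift or a turn outside -1 to 1 is refused whole. A call with a gripper value outside its range is refused whole. The fingers move at their own pace and stop on an object; "grip_force" is the grip in N (left out, the last holds). Time passes only in rows, so rows that repeat a pose let the fingers close. It gives the time, the measured TCP pose, the force, the opening and the grip force at its end, in the units of the state.
- env.sense(): the state, without advancing time (a new reading comes with each control period).
- vision.grab_frame(name): name is "scene" or "side" or "wrist"; returns a dict with "img" (400x640x3 uint8, blue, green, red), "mtx" (3x3 intrinsics, pixels), "cam_to_world" (4x4, takes a point from camera to world coordinates); the wrist camera has in their place "T_tool_cam" (4x4, takes a point from camera to tool coordinates, whose origin is the TCP and whose axes are the flange's). Camera axes: x right, y up, looking along -z (the intrinsics and any distortion apply to the point x, -y, -z); pixel columns grow to the right and rows downward; lengths in m; the calibration is good to about 2 mm. The wrist camera is an equidistant fisheye: a pixel r from the principal point sees the ray r / f radians off the axis. A picture is of the moment at which its call begins: read the wrist's pose just before it. There is no depth.
- env.job_done(): hands the job in; it is judged then, once.
The state is a dict: "time_s": time; "joint_positions": joint angles; "dq": joint speeds; "tau": joint torques, N m; "ee_pos": TCP position; "ee_rot": TCP orientation; "ft_force": force on the tool from outside, world axes, zero at the start; "wrist_torque": the same for the moment, N m; "grip_width": opening from 0.0 (shut) to 1.0 (fully open); "finger_force": force on a finger pad.
Only numpy, scipy, OpenCV 4.12 (cv2) and the standard library are available. Lean on these libraries where they do the work, as an engineer would, in place of code of your own. Each camera call takes 0.05 s, during which the arm holds its last target. There are 200 camera calls.

## Working session

There is one attempt and no reset: what is moved stays moved. The work goes in short steps, Python scripts to look and compute and a tool call to move; the robot and the scene stay as the last step left them, time stands still between calls to the robot, and variables do not carry over. Pictures are saved under pics/ and viewed, at most 13 in all, crops included, and the job is handed in when it is done.

Besides the shell and the picture viewer there is one more tool, called after "Request:" by a JSON object that holds its "api" and its "payload", one argument or row to a line. step_arm: Moves the arm, as the interface text tells. Its arguments: {"type":"object","properties":{"series":{"type":"string"},"grip_force":{"type":"number"}},"required":["series"]}

```bash
mkdir -p pics; ls
python3 - <<'E'
from plant import env, vision
import cv2,pickle
s=env.sense(); print(s['time_s'],s['ee_pos'],s['ee_rot'],s['grip_width'],s['ft_force'])
for n in('scene','side'):
    f=vision.grab_frame(n); cv2.imwrite(f'pics/{n}0.png',f['img']); pickle.dump(f,open(f'{n}0.pkl','wb')); print(n,f['mtx'],f['cam_to_world'],[k for k in f])
E
```

```text
pics
0.0 [0.2635     0.5660738  0.23021563] [ 2.16178069e-01  9.76353480e-01 -9.05655245e-04 -3.22897761e-04] 1.0009904613886849 [-0.38532058  0.49127755 -0.92173567]
scene [[450.8420854    0.         315.07074298]
 [  0.         450.8420854  204.96644532]
 [  0.           0.           1.        ]] [[ 1.06028016e-01  8.58214833e-01 -5.02220431e-01 -2.45005387e-02]
 [-9.94363015e-01  9.17670443e-02 -5.31131297e-02 -9.95929457e-02]
 [ 5.04808796e-04  5.05020901e-01  8.63106966e-01  1.13200635e+00]
 [ 0.00000000e+00  0.00000000e+00  0.00000000e+00  1.00000000e+00]] ['img', 'mtx', 'cam_to_world']
side [[442.67261019   0.         322.31216165]
 [  0.         442.67261019 193.99277956]
 [  0.           0.           1.        ]] [[-0.96233231  0.10773062 -0.249621    0.22156483]
 [-0.27174453 -0.35259595  0.89545017  1.20852514]
 [ 0.00845205  0.92955377  0.36858968  0.59304235]
 [ 0.          0.          0.          1.        ]] ['img', 'mtx', 'cam_to_world']
```

View pics/scene0.png

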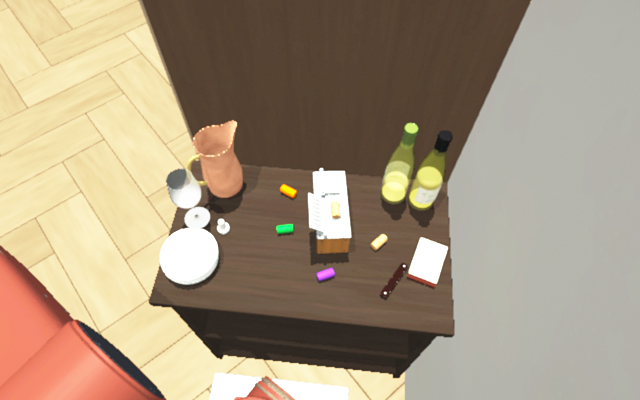

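View pics/side0.png

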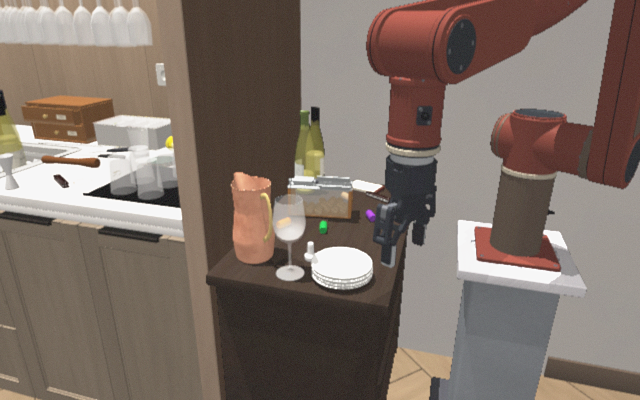

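Scene view: the box is around (332,212), with the tan cork on its deck at (336,210). Other corks lie on the stand: tan (379,242), green (285,229), orange (288,191) and purple (326,275). The one in the channel is the target, so I'll check it in a close crop.

Run:
```python
import cv2
i=cv2.imread('pics/scene0.png')[160:265,285:375]
cv2.imwrite('pics/crop0.png',cv2.resize(i,None,fx=5.7,fy=5.7,interpolation=cv2.INTER_CUBIC))
```

```text
(no output)
```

View pics/crop0.png

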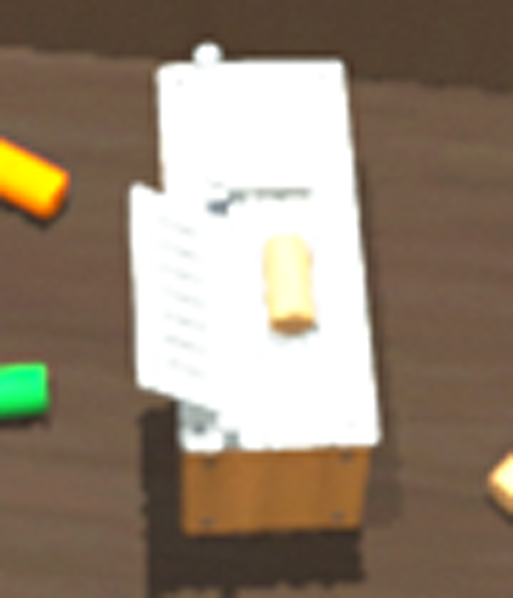

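The crop shows the natural cork at about (336,209), lying along the channel before the flap, with the bar sloping up on the left. Next I compute the deck corners by casting rays onto z=0.103.

```bash
cat > h.py <<'E'
import numpy as np,pickle
def ray(f,uv,z):
    K=f['mtx'];T=f['cam_to_world'];d=np.linalg.solve(K,[uv[0],uv[1],1]);d=T[:3,:3]@(d*[1,-1,-1])
    return T[:3,3]+d*(z-T[2,3])/d[2]
def proj(f,p):
    T=f['cam_to_world'];c=T[:3,:3].T@(np.asarray(p)-T[:3,3]);q=f['mtx']@(c*[1,-1,-1]);return q[:2]/q[2]
E
python3 - <<'E'
from h import *
f=pickle.load(open('scene0.pkl','rb'))
P=lambda x,y,z:ray(f,(285+(x+.5)/5.7-.5,160+(y+.5)/5.7-.5),z)
for n,c,z in[('NR',(379,443),.103),('NL',(181,447),.103),('FR',(345,62),.103),('FL',(158,65),.103),('bNL',(184,532),0),('bNR',(362,530),0),('cf',(289,240),.12),('cn',(292,322),.12),('barN',(137,385),.148),('barF',(131,185),.148)]: print(n,P(*c,z).round(4))
E
```

```text
NR [ 0.4894 -0.1372  0.103 ]
NL [ 0.4781 -0.0498  0.103 ]
FR [ 0.6931 -0.1072  0.103 ]
FL [ 0.6817 -0.0171  0.103 ]
bNL [ 0.4834 -0.051   0.    ]
bNR [ 0.4935 -0.1359  0.    ]
cf [ 0.5798 -0.0888  0.12  ]
cn [ 0.5372 -0.0937  0.12  ]
barN [ 0.4836 -0.03    0.148 ]
barF [ 0.5843 -0.0158  0.148 ]
```

Request:
{"api": "step_arm", "payload": {
  "series": "0 0 0.48 0 0 0 0;0 0 0.48 0 0 0 0;0 0 0.48 0 0 0.184 0;0.327 -0.85 0.48 0 0 0.184 0;0.327 -0.85 0.48 0 0 0.184 0;0.327 -0.85 0.48 0 0 0.184 0;0.327 -0.85 0.48 0 0 0.184 0;0.327 -0.85 0.48 0 0 0.184 0;0.327 -0.85 0.48 0 0 0.184 0"
}}

```text
time_s: 1.0
ee_pos: [0.3467, 0.3512, 0.3513]
ee_rot: [-0.069, 0.998, -0.0, 0.0]
ft_force: [0.1, -0.3, 0.9]
grip_width: 0.498
finger_force: 0.0
```

Request:
{"api": "step_arm", "payload": {
  "series": "0.327 -0.85 0 0 0 0 0;0.327 -0.85 0 0 0 0 0;0.327 -0.85 0 0 0 0 0;0.327 -0.85 0 0 0 0 0;0.327 -0.85 0 0 0 0 0;0.327 -0.85 0 0 0 0 0;0.327 -0.85 0 0 0 0 0"
}}

```text
time_s: 1.7
ee_pos: [0.4274, 0.1419, 0.351]
ee_rot: [-0.07, 0.998, 0.0, -0.0]
ft_force: [-1.4, 0.1, -0.1]
grip_width: 0.503
finger_force: 0.0
```

Request:
{"api": "step_arm", "payload": {
  "series": "0.327 -0.85 0 0 0 0 0;0.327 -0.85 0 0 0 0 0;0.327 -0.85 0 0 0 0 0;0.327 -0.85 0 0 0 0 0;0.327 -0.85 0 0 0 0 0;0.327 -0.85 0 0 0 0 0;0.327 -0.85 0 0 0 0 0"
}}

```text
time_s: 2.4
ee_pos: [0.5093, -0.0696, 0.3508]
ee_rot: [-0.071, 0.997, 0.001, -0.001]
ft_force: [1.0, 0.7, -0.9]
grip_width: 0.505
finger_force: 0.0
```

Request:
{"api": "step_arm", "payload": {
  "series": "0 0 -0.48 0 0 0 0;0 0 -0.48 0 0 0 0;0 0 -0.48 0 0 0 0;0 0 -0.48 0 0 0 0;0 0 -0.48 0 0 0 0"
}}

```text
time_s: 2.9
ee_pos: [0.5094, -0.0693, 0.2323]
ee_rot: [-0.072, 0.997, 0.0, 0.0]
ft_force: [0.4, 0.3, 0.4]
grip_width: 0.501
finger_force: 0.0
```

Run:
```python
from plant import env, vision
import cv2,pickle
s=env.sense(); print(s['ee_pos'],s['ee_rot'])
f=vision.grab_frame('wrist'); f['s']=s; cv2.imwrite('pics/w1.png',f['img']); pickle.dump(f,open('w1.pkl','wb')); print(f['mtx'],f['T_tool_cam'],f.keys())
```

```text
[ 0.50943513 -0.06932164  0.23232665] [-7.22179491e-02  9.97388791e-01  3.51086742e-05  4.08704924e-04]
[[309.70691629   0.         316.1527051 ]
 [  0.         309.70691629 199.51087322]
 [  0.           0.           1.        ]] [[-7.20366167e-04  9.50302161e-01  3.11328257e-01  7.96566621e-02]
 [ 9.99999733e-01  6.47044603e-04  3.38800247e-04  4.73072888e-04]
 [ 1.20519338e-04  3.11328418e-01 -9.50302374e-01 -1.41851540e-01]
 [ 0.00000000e+00  0.00000000e+00  0.00000000e+00  1.00000000e+00]] dict_keys(['img', 'mtx', 'T_tool_cam', 's'])
```

View pics/w1.png

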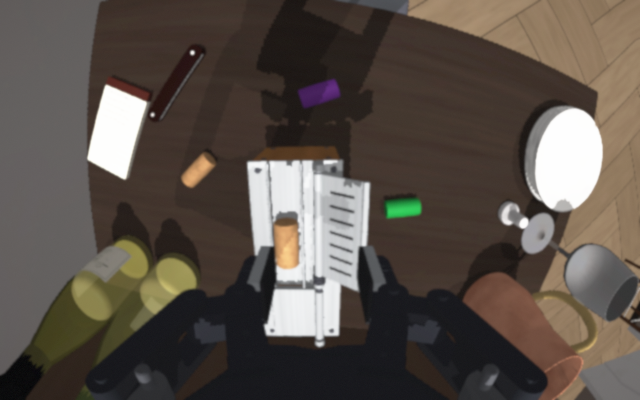

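The wrist view shows the box: near deck edge at row 161, columns 250–342, and far edge at row 336, columns 268–340. The cork is at (287,245), the rod at column 319 and the bar outer edge from (368,183) to (358,290). The fingertips are near (260,255) and (366,255).

```bash
cat >> h.py <<'E'
from scipy.spatial.transform import Rotation as Ro
def wray(f,uv,z):
    K=f['mtx'];a=np.array([(uv[0]-K[0,2])/K[0,0],(uv[1]-K[1,2])/K[1,1]]);th=np.hypot(*a)
    d=np.array([*(a/th*np.sin(th)),np.cos(th)])*[1,-1,-1]
    R=Ro.from_quat(f['s']['ee_rot']).as_matrix();T=f['T_tool_cam']
    o=R@T[:3,3]+f['s']['ee_pos'];d=R@T[:3,:3]@d;return o+d*(z-o[2])/d[2]
def loc(p,o=(.5826,-.0570),yaw=.143):
    c,s=np.cos(yaw),np.sin(yaw);d=np.asarray(p)[:2]-o;return np.array([c*d[0]+s*d[1],-s*d[0]+c*d[1]])*1000
E
python3 - <<'E'
from h import *
import cv2
f=pickle.load(open('w1.pkl','rb'))
for n,c,z in[('NR',(249,161),.103),('NL',(342,161),.103),('FR',(268,336),.103),('FL',(340,336),.103),('ccn',(287,220),.115),('ccf',(287,268),.115),('rodN',(317,165),.118),('rodF',(319,340),.118),('barN',(368,183),.148),('barF',(358,290),.148),('tipR',(260,262),.235),('tipL',(366,262),.235)]:
    p=wray(f,c,z);print(n,p.round(4),loc(p).round(1))
i=f['img'][140:300,225:385];cv2.imwrite('pics/wcrop.png',cv2.resize(i,None,fx=3.7,fy=3.7,interpolation=cv2.INTER_CUBIC))
E
```

```text
NR [ 0.491  -0.1329  0.103 ] [-101.4  -62.1]
NL [ 0.4795 -0.05    0.103 ] [-101.    21.6]
FR [ 0.6944 -0.0995  0.103 ] [104.6 -58. ]
FL [ 0.6809 -0.0159  0.103 ] [103.2  26.7]
ccn [ 0.5378 -0.0915  0.115 ] [-49.3 -27.7]
ccf [ 0.5879 -0.0861  0.115 ] [  1.1 -29.6]
rodN [ 0.4833 -0.072   0.118 ] [-100.4   -0.7]
rodF [ 0.6763 -0.0416  0.118 ] [94.9  1.9]
barN [ 0.4852 -0.0325  0.148 ] [-93.   38.2]
barF [ 0.582 -0.021  0.148] [ 4.5 35.7]
tipR [ 0.5137 -0.0978  0.235 ] [-74.  -30.6]
tipL [ 0.5057 -0.0433  0.235 ] [-74.1  24.5]
```

View pics/wcrop.png

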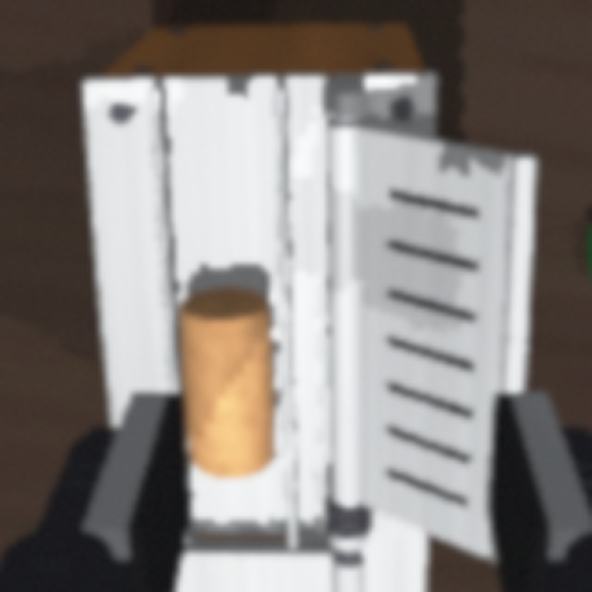

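Both views agree to about 3 mm (cork y≈-29, tips at x≈-74, straddling correctly). I'll press down in stages.

Request:
{"api": "step_arm", "payload": {
  "series": "0 0.004 -0.1 0 0 0 0;0 0.004 -0.2 0 0 0 0;0 0.004 -0.28 0 0 0 0;0 0.004 -0.34 0 0 0 0;0 0.004 -0.39 0 0 0 0;0 0.004 -0.43 0 0 0 0;0 0.004 -0.43 0 0 0 0"
}}

```text
time_s: 3.65
ee_pos: [0.5094, -0.07, 0.1236]
ee_rot: [-0.071, 0.997, -0.0, 0.0]
ft_force: [0.3, -1.1, 3.0]
grip_width: 0.501
finger_force: 1.1
```

Run:
```python
from plant import env, vision
import cv2,pickle,numpy as np
s=env.sense(); print(s['ee_pos'],s['ft_force'],s['wrist_torque'])
f=vision.grab_frame('side');pickle.dump(f,open('s2.pkl','wb'))
w=vision.grab_frame('wrist');w['s']=s;pickle.dump(w,open('w2.pkl','wb'))
a=cv2.resize(f['img'][130:240,270:400],None,fx=3,fy=3,interpolation=cv2.INTER_CUBIC)
b=cv2.resize(w['img'][120:340,200:400],(300,330))
cv2.imwrite('pics/m2.png',np.hstack([a,b]))
```

```text
[ 0.5094294  -0.06999382  0.12360211] [ 0.32766673 -1.10600888  3.00910427] [-0.09152516  0.01094009 -0.00187105]
```

View pics/m2.png

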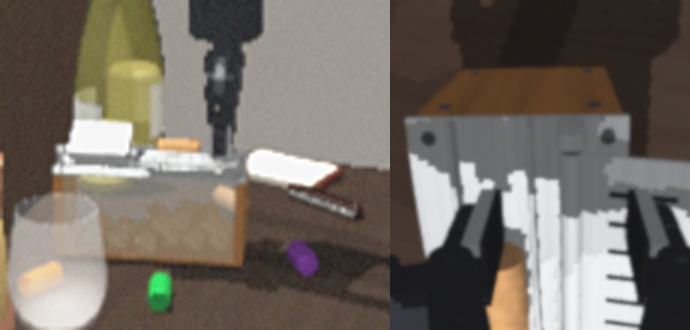

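The flap is visibly up in the side view, at crop (100,137), and the fingertips at wrist-crop (486,190) and (644,190) are behind the cork. I'll check the finger centres in the box frame.

Run:
```python
from h import *
f=pickle.load(open('w2.pkl','rb'))
for x,y,z in [(470,190,.128),(502,190,.128),(628,190,.128),(660,190,.128),(405,118,.103),(630,114,.103),(508,245,.127)]:
    p=wray(f,(200+(x-390)/1.5,120+y/1.5),z);print(x,p.round(4),loc(p,(.5826,-.056),.148).round(1))
print(loc(f['s']['ee_pos'],(.5826,-.056),.148))
import cv2
i=cv2.resize(f['img'][165:275,215:375],None,fx=4.5,fy=4.5,interpolation=cv2.INTER_CUBIC);cv2.imwrite('pics/w2c.png',cv2.convertScaleAbs(i,alpha=1.3,beta=20))
```

```text
470 [ 0.5043 -0.1022  0.128 ] [-84.3 -34.2]
502 [ 0.5025 -0.0915  0.128 ] [-84.4 -23.3]
628 [ 0.4966 -0.05    0.128 ] [-84.2  18.6]
660 [ 0.4953 -0.0392  0.128 ] [-83.9  29.5]
405 [ 0.4913 -0.1337  0.103 ] [-101.8  -63.4]
630 [ 0.4778 -0.0496  0.103 ] [-102.8   21.8]
508 [ 0.5248 -0.0876  0.127 ] [-61.8 -22.7]
[-74.43422738  -3.05108037]
```

View pics/w2c.png

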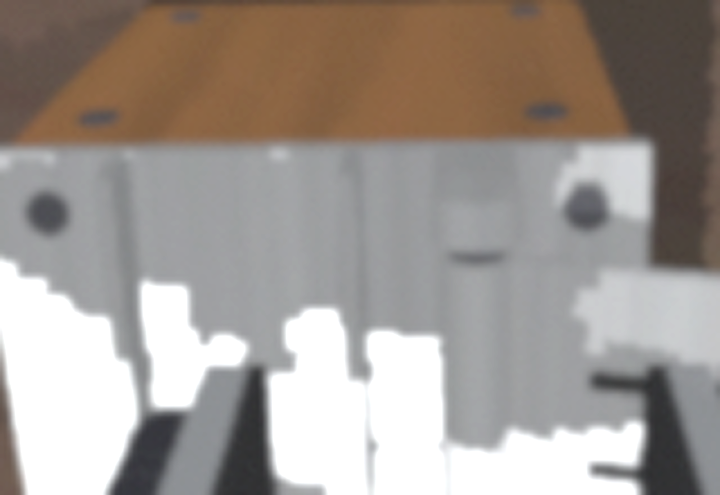

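Request:
{"api": "step_arm", "payload": {
  "series": "0 0 -0.016 0 0 0 0;0 0 -0.03 0 0 0 0;0 0 -0.044 0 0 0 0;0 0 -0.044 0 0 0 0"
}}

```text
time_s: 4.15
ee_pos: [0.5098, -0.0699, 0.1129]
ee_rot: [-0.071, 0.997, -0.0, 0.001]
ft_force: [2.8, 1.3, 5.1]
grip_width: 0.502
finger_force: 2.3
```

Run:
```python
from plant import env, vision
import cv2,pickle,numpy as np
s=env.sense(); print(s['ee_pos'],s['ft_force'],s['wrist_torque'])
f=vision.grab_frame('side');pickle.dump(f,open('s3.pkl','wb'))
a=cv2.resize(f['img'][160:200,280:360],None,fx=9,fy=9,interpolation=cv2.INTER_CUBIC)
cv2.imwrite('pics/m3.png',a)
from h import proj
o=np.array([.5826,-.056,0]);c,sn=np.cos(.148),np.sin(.148)
for th in(.5,.7,.9,1.1,1.25):
  r=[]
  for x in(.025,.089):
    a=th-.2; y=-.049*np.cos(a);z=.118+.049*np.sin(a)
    q=proj(f,o+[c*x-sn*y,sn*x+c*y,z]); r.append(((q-[280,160])*9).round())
  print(th,*r)
for x in(.025,.089):print('rod',((proj(f,o+[c*x,sn*x,.118])-[280,160])*9).round())
```

```text
[ 0.50977114 -0.0699011   0.11293605] [2.80750421 1.30397224 5.06544014] [ 0.42966601 -0.3260912  -0.01124377]
0.5 [307.  98.] [133.  89.]
0.7 [306.  78.] [130.  69.]
0.9 [304.  61.] [127.  52.]
1.1 [301.  49.] [123.  40.]
1.25 [298.  43.] [120.  34.]
rod [288. 179.]
rod [109. 170.]
```

View pics/m3.png

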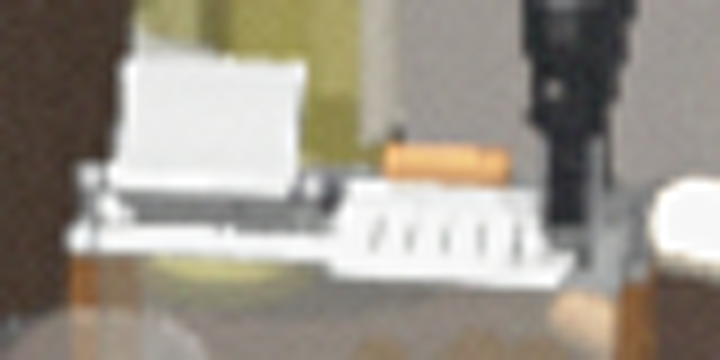

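The flap is at about 0.95 rad. I'll go 3 mm lower and start pushing.

Request:
{"api": "step_arm", "payload": {
  "series": "0 0 -0.012 0 0 0 0;0.02 0.003 -0.012 0 0 0 0;0.04 0.006 -0.012 0 0 0 0;0.062 0.009 -0.012 0 0 0 0;0.084 0.0125 -0.012 0 0 0 0;0.106 0.016 -0.012 0 0 0 0;0.128 0.019 -0.012 0 0 0 0;0.15 0.0225 -0.012 0 0 0 0;0.172 0.0256 -0.012 0 0 0 0;0.194 0.029 -0.012 0 0 0 0;0.216 0.032 -0.012 0 0 0 0;0.238 0.0355 -0.012 0 0 0 0"
}}

```text
time_s: 5.4
ee_pos: [0.5691, -0.061, 0.1098]
ee_rot: [-0.071, 0.997, -0.0, 0.0]
ft_force: [-4.2, 0.8, 4.7]
grip_width: 0.498
finger_force: 2.6
```

Run:
```python
from plant import env, vision
from h import *
import cv2
s=env.sense(); print(s['ee_pos'],s['ft_force'],s['wrist_torque'],loc(s['ee_pos'],(.5826,-.056),.148))
f=vision.grab_frame('side');w=vision.grab_frame('scene')
a=cv2.resize(f['img'][150:205,280:370],(540,330),interpolation=cv2.INTER_CUBIC)
b=cv2.resize(w['img'][165:265,300:360],(198,330),interpolation=cv2.INTER_CUBIC)
cv2.imwrite('pics/m4.png',np.hstack([a,b]))
```

```text
[ 0.56905926 -0.06098561  0.10984172] [-4.21799242  0.84849547  4.65678057] [0.32136035 0.70604131 0.10924182] [-14.12789269  -2.93438842]
```

View pics/m4.png

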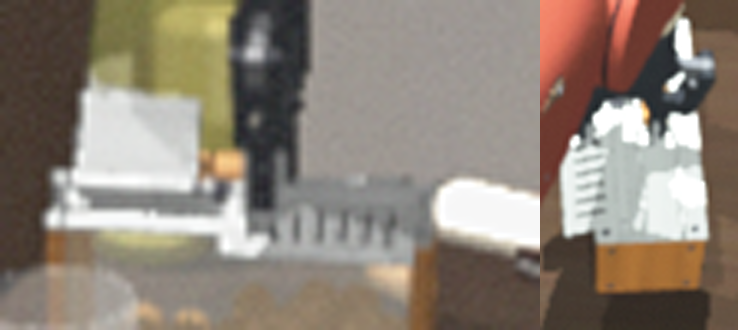

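The cork is half under the raised flap at crop (222,163), still ahead of the finger. I'll push the last 17 mm.

Request:
{"api": "step_arm", "payload": {
  "series": "0.017 0.0025 0 0 0 0 0;0.034 0.005 0 0 0 0 0;0.05 0.0075 0 0 0 0 0;0.068 0.01 0 0 0 0 0;0.068 0.01 0 0 0 0 0;0.068 0.01 0 0 0 0 0;0.068 0.01 0 0 0 0 0"
}}

```text
time_s: 6.2
ee_pos: [0.5863, -0.0584, 0.1102]
ee_rot: [-0.071, 0.997, -0.0, 0.001]
ft_force: [0.1, 3.4, 5.2]
grip_width: 0.503
finger_force: 2.5
```

Run:
```python
from plant import env, vision
from h import *
import cv2
s=env.sense(); print(s['ee_pos'],s['ft_force'],s['wrist_torque'],loc(s['ee_pos'],(.5826,-.056),.148))
f=vision.grab_frame('side');w=vision.grab_frame('wrist')
a=cv2.resize(f['img'][150:225,280:370],(480,400),interpolation=cv2.INTER_CUBIC)
b=cv2.resize(w['img'][150:350,240:390],(300,400),interpolation=cv2.INTER_CUBIC)
cv2.imwrite('pics/m5.png',np.hstack([a,b]))
```

```text
[ 0.58630578 -0.05844038  0.11016585] [0.09352002 3.40807551 5.22267111] [0.51545338 0.04446991 0.0090003 ] [ 3.3054068  -2.96015316]
```

View pics/m5.png

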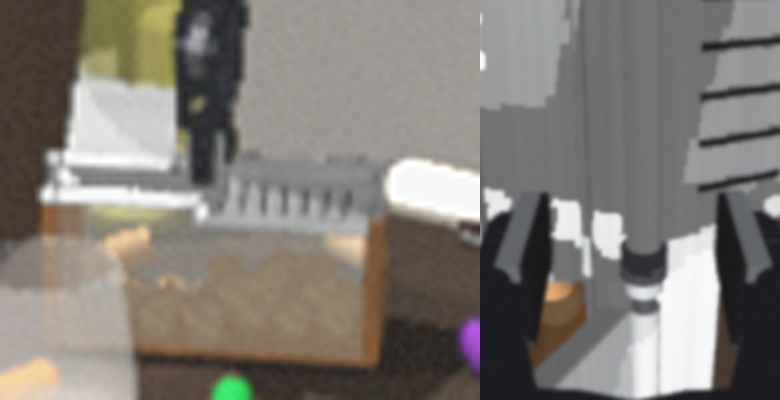

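The cork is inside the box, seen through the clear side at (125,240) and clear of the flap. I'll back off and rise.

Request:
{"api": "step_arm", "payload": {
  "series": "-0.06 -0.009 0 0 0 0 0;-0.12 -0.018 0 0 0 0 0;-0.12 -0.018 0.04 0 0 0 0;-0.12 -0.018 0.08 0 0 0 0;-0.12 -0.018 0.12 0 0 0 0;-0.12 -0.018 0.16 0 0 0 0;-0.12 -0.018 0.25 0 0 0 0;-0.12 -0.018 0.4 0 0 0 0;-0.12 -0.018 0.6 0 0 0 0;-0.12 -0.018 0.6 0 0 0 0;-0.12 -0.018 0.6 0 0 0 0"
}}

```text
time_s: 7.4
ee_pos: [0.5568, -0.0633, 0.2622]
ee_rot: [-0.071, 0.997, -0.001, 0.002]
ft_force: [-0.5, -0.2, -0.0]
grip_width: 0.495
finger_force: 0.0
```

Run:
```python
from plant import env, vision
from h import *
import cv2
s=env.sense(); print(s['ee_pos'],s['ft_force'])
f=vision.grab_frame('side');w=vision.grab_frame('wrist')
a=cv2.resize(f['img'][150:225,280:370],(480,400),interpolation=cv2.INTER_CUBIC)
b=cv2.resize(w['img'][150:350,240:390],(300,400),interpolation=cv2.INTER_CUBIC)
cv2.imwrite('pics/m6.png',np.hstack([a,b]))
```

```text
[ 0.55680101 -0.06325745  0.26222455] [-0.50479957 -0.21040373 -0.03391615]
```

View pics/m6.png

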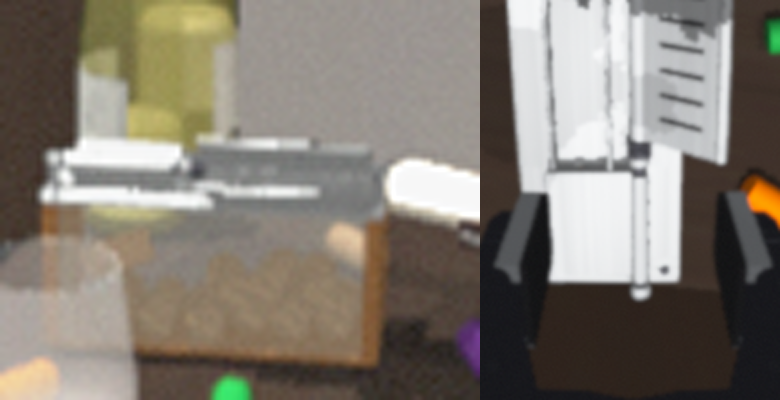

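Run:
```python
from h import *
f=pickle.load(open('s3.pkl','rb'))
u=(280+133/5.333,150+245/5.333)
for z in(.06,.07,.08,.085,.09):
    print(z,loc(ray(f,u,z),(.5826,-.056),.148).round(1))
```

```text
0.06 [48.8 -4.9]
0.07 [44.7 19.7]
0.08 [40.6 44.2]
0.085 [38.5 56.5]
0.09 [36.4 68.8]
```

The cork's visible patch can only lie at z ≤ 0.071 within the box, so it is well below the deck. The flap lies flat as at the start, so I'm handing in.

```bash
python3 -c "
from plant import env
print(env.job_done())"
```

```text
the job is handed in; nothing more can be done
None
```

The cork dropped through the hole into the box, the flap looks fully shut in the last pictures, the arm is clear of everything, and the job is handed in at about 7.5 s; no verdict was returned.

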